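Pump check and release tag

ROBOT

A 6-joint arm with a two-finger parallel gripper is mounted at the origin on the work surface. World frame = base frame: x ahead of the robot, y to its left, z up, the work surface at z = 0. Lengths are in m, angles in rad, forces in N, time in s.
With the tool pointing down it reaches from about 0.3 to 0.85 m from the base axis. Payload 4.2 kg.
Tool frame: the origin (TCP) lies on the centre line of the jaws, within the pads' length; the fingertips stand robot.nose_length ahead of it and the grasp point (between the pads) lies 8 mm behind it (robot.nose_length is the distance from the TCP to the fingertips, in m); z points along the fingers, y is the line along which they close (so a half turn about z gives the same grasp; the last joint's range is limited). The gripper opens to 91 mm and grips with 3 to 60 N. Pads are 32 mm wide; open, the fingers measure 118 mm over their backs; the gripper's body (76 mm by 178 mm) begins 60 mm behind the grasp point.
Start: joints at [1.149, 0.32, 1.565, -0, 1.257, -0.02], TCP at [0.225, 0.529, 0.225] pointing down, gripper open.
Joint ranges: [-3.11, 3.11], [-0.84, 2.01], [0.21, 2.61], [-1.34, 4.49], [0.05, 2.63], [-2.56, 2.56]. Speed limits (rad/s): [2.57, 2.57, 3.14, 3.14, 3.14, 3.14].

INTERFACE

Orientations are given as a unit quaternion [x, y, z, w].
In Python, from station import robot gives the robot as it stands.
- The arm moves only by the shell command python3 -m handwheel 'ROWS' [OPENING] [FORCE]. ROWS is JSON, a list of rows, each a list of 6 numbers: the shift along the tool's x, y, z in cm, then the turn, a rotation vector about the tool's x, y, z in rad. In form: [[tx, ty, tz, ax, ay, az], ...]. A call has 1 to 20 rows; each row is the pose to reach, as a shift and turn from the pose commanded when the call began, along the tool's axes at that moment; what a row does not reach only later rows make up. A row lasts 1/10 s, in which the tool goes at most 50 mm and 8.59 degrees, less where a joint would pass 70% of its speed; a pose out of reach is approached as far as the arm can. A call with a gripper value outside its range is refused whole. OPENING is the finger opening in cm, from 0 to 9.12, set as the call begins (- or left out, the last holds). The fingers move at their own pace and stop on an object; FORCE is the grip in N (left out, the last holds). Time passes only in rows, so rows that repeat a pose let the fingers close. It gives the time, the measured TCP pose, the force, the opening and the grip force at its end, in the units of the state.
- robot.sense(): the state, without advancing time (a new reading comes with each control period).
- robot.read_camera(name): name is "scene" or "top" or "wrist"; returns (picture, depth): 420x560x3 uint8, red, green, blue; 420x560 float32, m along the optical axis (not along the pixel's ray), 0 where there is no reading.
- robot.calibration(name): a dict with "fx", "fy", "cx", "cy" (pixels), "R" (3x3) and "t" (3): a world point X has camera coordinates R X + t. Camera axes: x right, y down, z forward; pixel columns grow to the right and rows downward; lengths in m; the calibration is good to about 2 mm. The wrist camera is an equidistant fisheye: a pixel r from the principal point sees the ray r / f radians off the axis. A picture is of the moment at which its call begins: read the wrist's pose just before it. calibration takes no time and is no camera call; for the wrist camera it gives the pose at the moment of the call.
- robot.hand_in(): hands the job in; it is judged then, once.
The state is a dict: "time": time; "qpos": joint angles; "qd": joint speeds; "effort": joint torques, N m; "ee_pos": TCP position; "ee_rot": TCP orientation; "wrist_force": force on the tool from outside, world axes, zero at the start; "wrist_torque": the same for the moment, N m; "gripper_width": opening from 0.0 (shut) to 1.0 (fully open); "gripper_force": force on a finger pad.
Only numpy, scipy, OpenCV 4.12 (cv2) and the standard library are available. Lean on these libraries where they do the work, as an engineer would, in place of code of your own. Each camera call takes 0.05 s, during which the arm holds its last target. There are 200 camera calls.

TASK

Check the pump of the amber bottle on the cork pad: press its pump head all the way down to the stop, hold it there for a moment, then let it come fully up again. Then take the green tag out of the rack and hang it by its eye on the peg of the steel stand. The bottle must stay standing on its pad, and the red tag and all the other things must stay where they are.

Things in the scene. Friction and masses are not known exactly. Their poses are not given: they have to be found in the camera images.
- pad: round cork test pad, 140 mm diameter, 4 mm thick, fixed to the table. Origin: centre of its underside.
- bottle: the bottle under test: amber pump bottle, loose, 74 mm diameter, about 0.4 kg, the only one standing on the cork pad. Origin: centre of its underside; z up along the bottle; the pump's spout points along its -x. Black collar (40 mm diameter) ends 148 mm up.
- pump_top (a point): centre of the flat top of the test bottle's black pump head (36 mm diameter disc, 22 mm thick, with a 58 mm long spout to one side), 188 mm above the bottle's underside when up; moves with the head.
- pump (a joint): travel of the test bottle's pump head, in m: 0 = fully up, 0.016 = pressed to its stop. Spring: about 4 N to start, 11 N at the stop; it rises by itself.
- green_tag: green plastic tag, loose, 70 g, standing upright in a slot of the rack. x: through its thickness (8 mm), y: across its width, z: up. Plate 75 mm wide and 110 mm tall, above it a grip tab 36 mm wide and 30 mm tall (total 140 mm). Origin: centre of its bottom edge.
- green_tag_eye (a point): centre of the green tag's round eye (30 mm diameter, through the thickness along the tag's x), 88 mm above its bottom edge, 52 mm below the top of the tab.
- red_tag: red tag of the same shape, in the rack's other slot. Origin: centre of its bottom edge. Leave alone.
- rack: wooden tag rack fixed to the table, 60 (x) x 200 (y) x 35 mm (z). Two slots, 12 mm (x) by 80 mm (y), 25 mm deep, centred at y = -50 and +50 mm. Origin: centre of its underside.
- stand: dark steel peg stand fixed to the table: base 110 x 110 x 15 mm, post 18 mm square and 210 mm tall at its origin. A level steel peg, 10 mm diameter, leaves the post at 200 mm height along the stand's -x, ending in a 15 mm ball. Origin: under the post at table level.
- peg_mid (a point): point on the peg's axis midway along its free length (48 mm from the post's axis, 200 mm up); axes as the stand's.
- peg_tip (a point): centre of the ball at the peg's free end (90 mm from the post's axis, 200 mm up); axes as the stand's.
- bottle_b: amber pump bottle, same size as bottle (top of head 188 mm up), standing on the bare table: stock, not to be touched. Origin: centre of its underside.
- bottle_c: amber pump bottle, same size as bottle (top of head 188 mm up), standing on the bare table: stock, not to be touched. Origin: centre of its underside.
- tube_a: brown kraft-card tube, 34 mm diameter, 98 mm tall, standing. Origin: centre of its underside. Leave alone.
- tube_b: brown kraft-card tube, 34 mm diameter, 98 mm tall, standing. Origin: centre of its underside. Leave alone.
- jar: low amber jar with black cap, 64 mm diameter, 62 mm tall. Origin: centre of its underside. Leave alone.
- label_roll: white roll of labels lying flat, 90 mm diameter, 50 mm tall. Origin: centre of its underside. Leave alone.
Mind the look-alikes: they are no part of the job. Several things have the shape of the green_tag; the one meant has the colours described above.

How it is judged:
On the way, in this order (a step that is already met when the one before it is completed fails the run):
1. the pump head is pressed down to its stop (at least 14 of 16 mm) and held for a moment (value of joint pump above 0.014 m), for 0.2 s.
2. the pump head has come up again (within 2 mm) (value of joint pump below 0.002 m), for 0.2 s.
3. the green tag hangs by its eye on the peg, released (x of green_tag_eye in the frame of peg_mid between -0.036 and 0.036 m and y of green_tag_eye in the frame of peg_mid between -0.012 and 0.012 m and z of green_tag_eye in the frame of peg_mid between -0.016 and -0.003 m and angle between green_tag's own z axis and vertical below 0.35 rad and linear speed of green_tag below 0.2 m/s and contact force between green_tag and the fingers below 0.05 N), for 0.3 s.
At the end, for the whole second after the job is handed in: Green tag released, not moving faster than 0.2 m/s, peg through its eye (eye within 36 mm of peg middle lengthwise, 12 mm sideways, 3-16 mm below the peg axis; tag within 0.35 rad of upright). Pump head up within 2 mm. Bottle upright (0.1 rad), within 33 mm of the pad centre (all of step 3 and value of joint pump below 0.002 m and angle between bottle's own z axis and vertical below 0.1 rad and horizontal distance between bottle and pad below 0.033 m); the robot touches nothing.
It fails at once if the test bottle is tipped (over 0.4 rad) (angle between bottle's own z axis and vertical above 0.4 rad).
It fails at once if the red tag is moved over 30 mm (distance of red_tag from where it was at the start of the episode above 0.03 m).
It fails at once if a bystander is moved over 30 mm or tipped over (distance of any of bottle_b, bottle_c, tube_a, tube_b, jar, label_roll from where it was at the start of the episode above 0.03 m or angle between any of bottle_b, bottle_c, tube_a, tube_b, jar, label_roll's own z axis and vertical above 0.4 rad).
It also fails if it takes over 67 s, if anything falls off the work surface, if the arm or the gripper's body presses on something with over 40 N, if the wrist force passes 120 N, or if a joint passes its speed limit or range.

## Working session

There is one attempt and no reset: what is moved stays moved. The work goes in short steps, Python scripts to look and compute and a shell command to move; the robot and the scene stay as the last step left them, time stands still between calls to the robot, and variables do not carry over. Pictures are saved under pics/ and viewed, at most 10 in all, crops included, and the job is handed in when it is done.

```bash
mkdir -p pics; cat > look.py <<'E'
import cv2,numpy as np,pickle
from station import robot
def grab(n,tag):
    c=robot.calibration(n); p,d=robot.read_camera(n)
    cv2.imwrite(f'pics/{tag}.png',p[:,:,::-1]); pickle.dump((c,p,d),open(f'{tag}.pkl','wb')); return c,p,d
def load(tag): return pickle.load(open(f'{tag}.pkl','rb'))
def cloud(c,d):
    v,u=np.mgrid[:d.shape[0],:d.shape[1]]
    P=np.stack([(u-c['cx'])/c['fx']*d,(v-c['cy'])/c['fy']*d,d],-1)
    return (P-np.array(c['t']))@np.array(c['R'])   # world
def ray(c,u,v,z):
    R=np.array(c['R']);o=-R.T@np.array(c['t']);r=R.T@np.array([(u-c['cx'])/c['fx'],(v-c['cy'])/c['fy'],1])
    return o+r*(z-o[2])/r[2]
E
python3 - <<'E'
from look import *
for n in('top','scene'): grab(n,n+'0')
print(robot.sense(),robot.nose_length,robot.calibration('top'))
a=cv2.imread('pics/top0.png');b=cv2.imread('pics/scene0.png')
E
```

```text
{'time': 0.1, 'qpos': array([ 1.14901219e+00,  3.20175935e-01,  1.56552541e+00, -2.67530303e-05,
        1.25742184e+00, -2.00042312e-02]), 'qd': array([-0.00048276, -0.00194966, -0.00359931, -0.00137463, -0.00162166,
       -0.00069594]), 'effort': array([ 1.34341444e-03, -4.13329625e+01, -2.32511169e+01,  7.28715956e-02,
        4.20503248e-02, -4.49488118e-05]), 'ee_pos': array([0.22468952, 0.52881131, 0.22424652]), 'ee_rot': array([ 1.99537354e-01,  9.79889922e-01, -7.49460106e-04, -1.55258923e-04]), 'wrist_force': array([ 0.4485738 , -0.79996275,  0.26786579]), 'wrist_torque': array([-0.01234145, -0.00155052,  0.03700286]), 'gripper_force': 0.0, 'gripper_width': 0.9993581563323217} 0.011 {'fx': 537.1855898779714, 'fy': 537.1855898779714, 'cx': 286.8690856300489, 'cy': 211.12397283561697, 'R': array([[-2.05097004e-04, -9.99999761e-01, -6.60053964e-04],
       [-9.86836904e-01,  3.09140214e-04, -1.61718364e-01],
       [ 1.61718529e-01,  6.18197659e-04, -9.86836732e-01]]), 't': array([-0.07453601,  0.61296186,  1.5130863 ])}
```

View pics/top0.png

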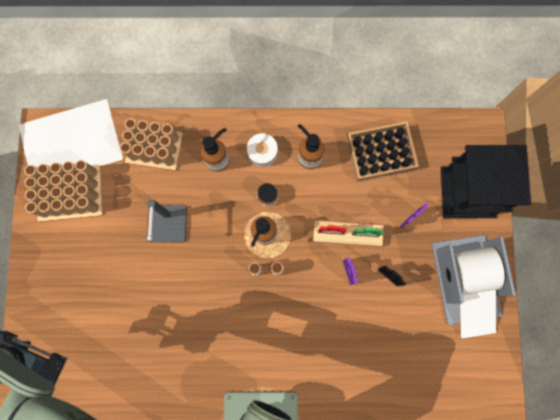

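View pics/scene0.png

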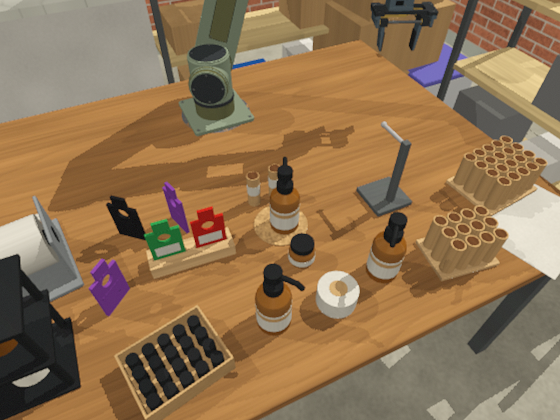

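The top view shows three amber bottles with pumps: (263,230) on the cork pad, (213,152) and (310,147) on bare table. The one on cork is the test bottle. The tags are green (367,232) and red (332,230) in the rack, two purple (414,215; 350,270) and one black (392,275). The green one in the rack is the one meant. The stand is at (167,222), with its peg toward (153,203).

```bash
python3 - <<'E'
from look import *
c,p,d=load('top0');W=cloud(c,d);s,sp,sd=load('scene0');S=cloud(s,sd)
def pca(Q):
    m=Q.mean(0);w,v=np.linalg.eigh(np.cov((Q-m).T));return v[:,-1]
def box(W,p,x0,x1,y0,y1,z0,z1):
    m=(W[...,0]>x0)&(W[...,0]<x1)&(W[...,1]>y0)&(W[...,1]<y1)&(W[...,2]>z0)&(W[...,2]<z1);return m
for nm,u,v in[('bottle',263,230),('pad',285,245),('rack',350,240),('green',367,231),('stand',167,235),('pegtip',153,203),('b',210,144),('c',312,142),('jar',267,193),('ta',255,268),('tb',277,268)]: print(nm,W[v,u].round(3))
for nm,(c_,p_,W_) in{'top':(c,p,W),'scene':(s,sp,S)}.items():
    hsv=cv2.cvtColor(p_,cv2.COLOR_RGB2HSV)
    ok=(W_[...,0]>.3)&(W_[...,0]<.8)
    for col,(lo,hi) in{'green':((50,120,30),(85,255,255)),'red':((0,190,90),(4,255,255))}.items():
        m=(cv2.inRange(hsv,lo,hi)>0)&ok&(W_[...,2]>.03)&(W_[...,2]<.2)&(W_[...,1]<0.05)&(W_[...,1]>-.3)
        Q=W_[m];print(nm,col,len(Q),Q.min(0).round(3),Q.max(0).round(3),np.median(Q,0).round(3))
        t=Q[Q[:,2]>Q[:,2].max()-.012];print('  top',len(t),t.mean(0).round(3),'dir',pca(Q[:,:2]).round(3))
    # head top & spout of test bottle
    b=W[230,263];m=box(W_,p_,b[0]-.09,b[0]+.09,b[1]-.09,b[1]+.09,.155,.2);Q=W_[m];print(nm,'head',len(Q),Q.min(0).round(3),Q.max(0).round(3),Q.mean(0).round(3),pca(Q[:,:2]).round(3))
    t=Q[Q[:,2]>.186];print('  flat',len(t),t.mean(0).round(3),((t.min(0)+t.max(0))/2).round(3),t.min(0).round(3),t.max(0).round(3))
    m=box(W_,p_,.3,.75,.1,.4,.185,.225);Q=W_[m];print(nm,'peg',len(Q),Q.min(0).round(3),Q.max(0).round(3),Q.mean(0).round(3),pca(Q[:,:2]).round(3))
    o=np.argsort(Q[:,2])[-1]
    m=box(W_,p_,.3,.75,.1,.4,.01,.02);Q=W_[m];r=cv2.minAreaRect((Q[:,:2]*1000).astype(np.float32));print('  base',len(Q),r)
    m=box(W_,p_,.35,.6,-.3,0.0,.03,.04);Q=W_[m];r=cv2.minAreaRect((Q[:,:2]*1000).astype(np.float32));print('  rack',len(Q),r)
big=cv2.hconcat([cv2.resize(cv2.imread('pics/top0.png')[180:290,130:400],None,fx=2.9,fy=2.9,interpolation=2)])
b2=cv2.resize(cv2.imread('pics/scene0.png')[110:290,100:430],(783,427)[:2],interpolation=2)
cv2.imwrite('pics/crop0.png',cv2.resize(cv2.vconcat([big,b2]),(600,590)) if 0 else b2); cv2.imwrite('pics/crop1.png',big)
E
```

```text
bottle [ 0.54  -0.012  0.19 ]
pad [ 0.519 -0.069 -0.003]
rack [ 0.53  -0.258  0.036]
green [ 0.544 -0.294  0.134]
stand [0.547 0.279 0.018]
pegtip [0.609 0.276 0.208]
b [0.773 0.133 0.191]
c [ 0.779 -0.143  0.191]
jar [ 0.665 -0.017  0.058]
ta [0.445 0.013 0.102]
tb [ 0.445 -0.047  0.097]
top green 48 [ 0.543 -0.3    0.072] [ 0.549 -0.263  0.155] [ 0.545 -0.285  0.122]
  top 13 [ 0.546 -0.292  0.151] dir [0.076 0.997]
top red 76 [ 0.547 -0.235  0.067] [ 0.557 -0.167  0.155] [ 0.551 -0.198  0.129]
  top 29 [ 0.552 -0.201  0.15 ] dir [0.07  0.998]
top head 222 [ 0.499 -0.025  0.155] [0.572 0.023 0.2  ] [ 0.542 -0.002  0.189] [-0.903  0.43 ]
  flat 168 [ 0.548 -0.005  0.192] [ 0.537 -0.003  0.193] [ 0.503 -0.023  0.187] [0.571 0.017 0.2  ]
top peg 203 [0.512 0.272 0.185] [0.617 0.289 0.215] [0.57  0.281 0.205] [-0.999  0.036]
  base 959 ((525.3076782226562, 253.89190673828125), (291.2021484375, 448.9361267089844), 89.9809341430664)
  rack 644 ((540.4754028320312, -169.87850952148438), (265.3023986816406, 169.19097900390625), 65.68264770507812)
scene green 352 [ 0.545 -0.3    0.033] [ 0.556 -0.265  0.154] [ 0.553 -0.283  0.104]
  top 36 [ 0.551 -0.292  0.149] dir [0.078 0.997]
scene red 655 [ 0.55  -0.238  0.033] [ 0.564 -0.166  0.154] [ 0.558 -0.203  0.104]
  top 75 [ 0.558 -0.202  0.148] dir [0.074 0.997]
scene head 298 [ 0.507 -0.024  0.155] [0.576 0.02  0.197] [ 0.557 -0.007  0.185] [-0.905  0.425]
  flat 196 [ 0.553 -0.005  0.193] [ 0.542 -0.003  0.192] [ 0.509 -0.024  0.186] [0.575 0.018 0.197]
scene peg 255 [0.514 0.272 0.185] [0.621 0.291 0.214] [0.585 0.28  0.204] [-0.999  0.032]
  base 988 ((639.8267822265625, 281.0169677734375), (111.53311157226562, 219.73825073242188), 88.11444854736328)
  rack 983 ((503.52880859375, -144.4068145751953), (301.744140625, 175.841552734375), 85.49636840820312)
```

View pics/crop1.png

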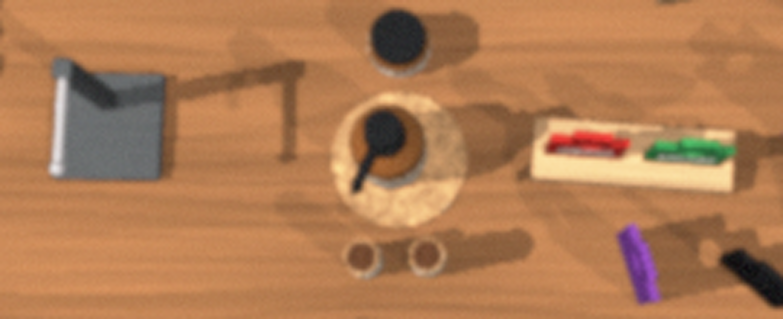

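View pics/crop0.png

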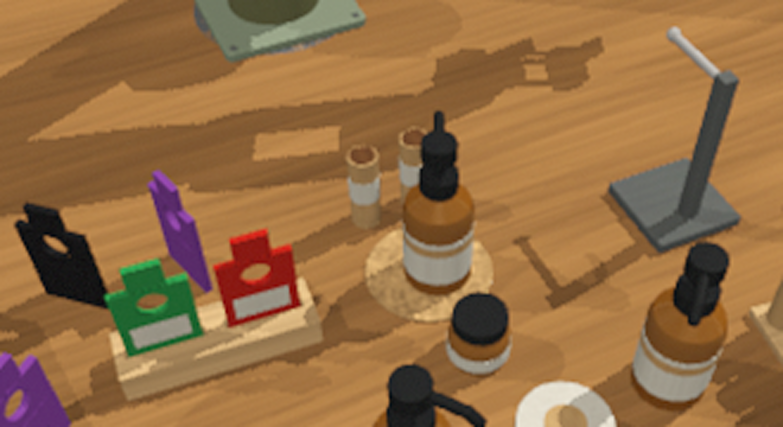

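The enlarged crops confirm the choice. The green tag in the rack (top crop ~690,150) has red beside it and the free-standing purple and black tags outside the rack. The pump bottle at (385,130) stands alone on the cork pad. The peg runs from the post toward the robot.

```bash
cat >> look.py <<'E'
from scipy.spatial.transform import Rotation as Ro
def row(pos,az,frm=None):
    s=robot.sense();R=Ro.from_quat(s['ee_rot']);y=np.array([np.cos(az),np.sin(az),0]);z=np.array([0,0,-1.])
    T=Ro.from_matrix(np.c_[np.cross(y,z),y,z]); t=R.inv().apply(np.array(pos)-s['ee_pos'])*100
    print('row',t.round(2),(R.inv()*T).as_rotvec().round(3),'dist mm',np.linalg.norm(t)*10)
E
python3 - <<'E'
from look import *
for t in('top0','scene0'):
    c,p,d=load(t);W=cloud(c,d);h=cv2.cvtColor(p,cv2.COLOR_RGB2HSV)
    m=(cv2.inRange(h,(50,100,30),(88,255,255))>0)&(abs(W[...,0]-.547)<.03)&(W[...,1]<-.2)&(W[...,1]>-.4)&(W[...,2]>.04)
    Q=W[m];tb=Q[Q[:,2]>.128];pl=Q[(Q[:,2]<.115)]
    print(t,len(Q),'tab',len(tb),tb.min(0).round(3),tb.max(0).round(3),tb.mean(0).round(3),'plate',pl.min(0).round(3),pl.max(0).round(3))
    print(np.polyfit(Q[:,1],Q[:,0],1))
    m=(W[...,2]>.186)&(W[...,2]<.2)&(abs(W[...,0]-.55)<.08)&(abs(W[...,1])<.06);Q=W[m][:,:2]
    sp=np.array([-.905,.425]);D=Q[(Q-[.555,-.006])@sp<.012]
    o,r=cv2.minEnclosingCircle((D*1000).astype(np.float32));print('head',o,r)
    m=(W[...,2]>.185)&(W[...,2]<.225)&(W[...,0]>.45)&(W[...,0]<.65)&(abs(W[...,1]-.28)<.04);Q=W[m];K=Q[(Q[:,0]>.53)&(Q[:,0]<.59)]
    print('peg',np.polyfit(K[:,0],K[:,1],1),K.mean(0).round(4),'ball',Q[Q[:,0]<.523].mean(0).round(4),Q[:,0].min(),'post',Q[Q[:,0]>.605].mean(0).round(4), Q[Q[:,0]>.605].max(0).round(4))
row([.555,-.006,.30],-.06)
E
```

```text
top0 133 tab 56 [ 0.541 -0.327  0.128] [ 0.551 -0.283  0.158] [ 0.545 -0.301  0.147] plate [ 0.54  -0.332  0.062] [ 0.55  -0.264  0.114]
[0.07663989 0.56816053]
head (554.391845703125, -7.412229061126709) 17.548011779785156
peg [-0.02007168  0.29319976] [0.559  0.282  0.2045] ball [0.5171 0.2824 0.206 ] 0.5119409908605542 post [0.6111 0.2794 0.2062] [0.6169 0.2886 0.2154]
scene0 705 tab 154 [ 0.546 -0.319  0.128] [ 0.555 -0.284  0.154] [ 0.551 -0.301  0.142] plate [ 0.544 -0.338  0.04 ] [ 0.556 -0.266  0.115]
[0.0705287  0.57235809]
head (557.9384765625, -6.77396821975708) 17.949125289916992
peg [-0.03575988  0.30116102] [0.5605 0.2811 0.2057] ball [0.5191 0.2806 0.2054] 0.5142257512205428 post [0.6147 0.2789 0.202 ] [0.621  0.2909 0.2145]
row [-51.31 -36.32  -7.52] [-1.000e-03  1.000e-03  1.229e+00] dist mm 633.1403797763234
```

```bash
python3 -m handwheel '[[0,0,-8,0,0,0],[0,0,-8,0,0,0],[-51.3,-36.3,-7.5,0,0,1.23],[-51.3,-36.3,-7.5,0,0,1.23],[-51.3,-36.3,-7.5,0,0,1.23],[-51.3,-36.3,-7.5,0,0,1.23],[-51.3,-36.3,-7.5,0,0,1.23],[-51.3,-36.3,-7.5,0,0,1.23],[-51.3,-36.3,-7.5,0,0,1.23],[-51.3,-36.3,-7.5,0,0,1.23],[-51.3,-36.3,-7.5,0,0,1.23],[-51.3,-36.3,-7.5,0,0,1.23],[-51.3,-36.3,-7.5,0,0,1.23],[-51.3,-36.3,-7.5,0,0,1.23],[-51.3,-36.3,-7.5,0,0,1.23],[-51.3,-36.3,-7.5,0,0,1.23],[-51.3,-36.3,-7.5,0,0,1.23],[-51.3,-36.3,-7.5,0,0,1.23],[-51.3,-36.3,-7.5,0,0,1.23],[-51.3,-36.3,-7.5,0,0,1.23]]' 0 20; python3 -c "
from look import *
row([.556,-.007,.205],-.06)"
```

```text
time: 2.1
ee_pos: [0.5547, -0.0045, 0.3002]
ee_rot: [0.728, 0.686, 0.0, 0.0]
wrist_force: [-0.2, -0.2, -0.2]
gripper_width: 0.008
gripper_force: 0.0
row [-0.24  0.15  9.52] [ 0.    -0.     0.001] dist mm 95.27691390539357
```

```bash
python3 -m handwheel '[[-0.24,0.15,4,0,0,0],[-0.24,0.15,7,0,0,0],[-0.24,0.15,9,0,0,0],[-0.24,0.15,9.5,0,0,0],[-0.24,0.15,9.8,0,0,0],[-0.24,0.15,10.1,0,0,0],[-0.24,0.15,10.4,0,0,0],[-0.24,0.15,10.7,0,0,0],[-0.24,0.15,10.9,0,0,0],[-0.24,0.15,11.1,0,0,0],[-0.24,0.15,11.2,0,0,0],[-0.24,0.15,11.2,0,0,0],[-0.24,0.15,11.2,0,0,0]]'
```

```text
time: 3.4
ee_pos: [0.5573, -0.0078, 0.1907]
ee_rot: [0.728, 0.685, 0.002, 0.001]
wrist_force: [-3.1, 0.4, 9.0]
gripper_width: 0.004
gripper_force: 4.5
```

```bash
python3 -m handwheel '[[0,0,0.2,0,0,0],[0,0,0.4,0,0,0],[0,0,0.5,0,0,0],[0,0,0.6,0,0,0],[0,0,0.6,0,0,0],[0,0,0.6,0,0,0]]'
```

```text
time: 4.0
ee_pos: [0.5585, -0.0078, 0.188]
ee_rot: [0.728, 0.685, 0.003, 0.003]
wrist_force: [-5.4, 1.0, 22.7]
gripper_width: 0.003
gripper_force: 11.5
```

```bash
python3 -m handwheel '[[0,0,0,0,0,0],[0,0,0,0,0,0],[0,0,0,0,0,0],[0,0,0,0,0,0],[0,0,-0.4,0,0,0],[0,0,-0.8,0,0,0],[0,0,-1.2,0,0,0],[0,0,-1.7,0,0,0],[0,0,-2.5,0,0,0],[0,0,-5,0,0,0],[0,0,-9,0,0,0],[0,0,-13,0,0,0],[0,0,-13,0,0,0],[0,0,-13,0,0,0]]'
python3 - <<'E'
from look import *
c,p,d=grab('top','top1');W=cloud(c,d)
for t,(u,v) in{'o':(263,226)}.items(): print(W[222:236:3,263].round(3))
c,p,d=grab('scene','scene1');W=cloud(c,d)
m=(W[...,2]>.165)&(W[...,2]<.2)&(abs(W[...,0]-.55)<.05)&(abs(W[...,1])<.05);Q=W[m];print(len(Q),Q.mean(0).round(3),np.percentile(Q[:,2],[80,95]))
cv2.imwrite('pics/c2.png',cv2.resize(p[100:310,90:450,::-1],(720,420)))
row([.548,-.301,.21],-.073)
E
```

```text
time: 5.4
ee_pos: [0.557, -0.008, 0.3131]
ee_rot: [0.728, 0.685, 0.001, 0.001]
wrist_force: [-0.3, 0.3, 0.5]
gripper_width: 0.003
gripper_force: 0.0
[[ 0.519 -0.025  0.481]
 [ 0.513 -0.025  0.482]
 [ 0.507 -0.025  0.479]
 [ 0.503 -0.024  0.459]
 [ 0.501 -0.023  0.422]]
263 [ 0.556 -0.006  0.189] [0.19442407 0.19547487]
row [-29.3    1.01  10.08] [-0.002  0.     0.012] dist mm 309.9784390859677
```

View pics/c2.png

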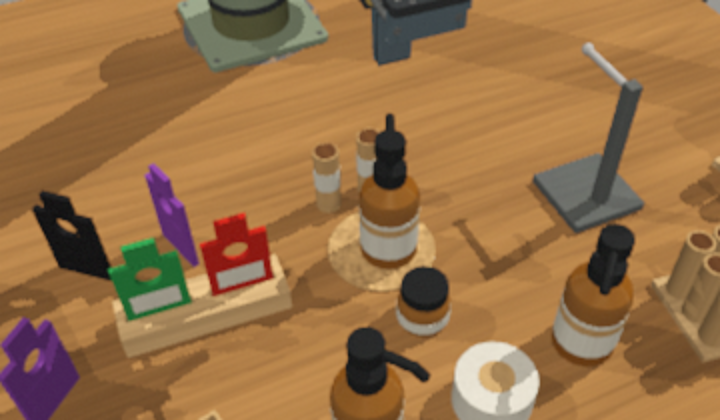

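The bottle still stands at (390,220) in the crop, with its head fully up. Next, move over the green tag with the fingers opened.

```bash
python3 -m handwheel '[[-29.3,1,2,0,0,0.012],[-29.3,1,2,0,0,0.012],[-29.3,1,2,0,0,0.012],[-29.3,1,2,0,0,0.012],[-29.3,1,2,0,0,0.012],[-29.3,1,2,0,0,0.012],[-29.3,1,2,0,0,0.012],[-29.3,1,2,0,0,0.012],[-29.3,1,2,0,0,0.012],[-29.3,1,10,0,0,0.012],[-29.3,1,10,0,0,0.012],[-29.3,1,10,0,0,0.012],[-29.3,1,10,0,0,0.012]]' 6 20; python3 - <<'E'
from look import *
row([.548,-.301,.133],-.073)
c,p,d=grab('wrist','w0')
E
```

```text
time: 6.8
ee_pos: [0.5491, -0.3, 0.2127]
ee_rot: [0.732, 0.681, 0.0, 0.0]
wrist_force: [1.3, 0.2, 0.2]
gripper_width: 0.659
gripper_force: 0.0
row [-0.11 -0.11  7.97] [ 0.    -0.     0.002] dist mm 79.73750435815082
```

View pics/w0.png

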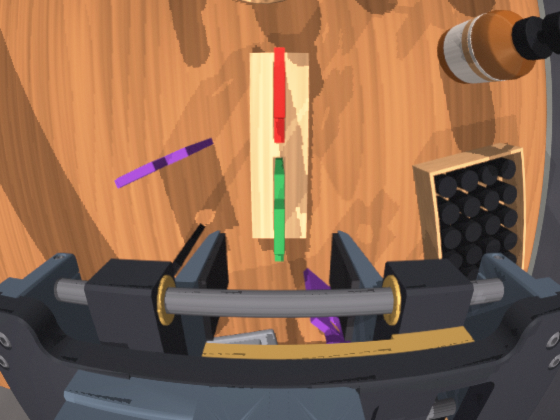

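The wrist view shows the green tag (column 280) centred between the open fingers (222–338) and lined up with them. The purple and black tags are clear of the fingers.

```bash
python3 -m handwheel '[[-0.1,-0.1,3,0,0,0],[-0.1,-0.1,5,0,0,0],[-0.1,-0.1,7,0,0,0],[-0.1,-0.1,8,0,0,0],[-0.1,-0.1,8,0,0,0],[-0.1,-0.1,8,0,0,0]]' && python3 -m handwheel '[[0,0,0,0,0,0],[0,0,0,0,0,0],[0,0,0,0,0,0],[0,0,0,0,0,0],[0,0,0,0,0,0],[0,0,0,0,0,0],[0,0,0,0,0,0],[0,0,0,0,0,0]]' 0 20
```

```text
time: 7.45
ee_pos: [0.5485, -0.3024, 0.1336]
ee_rot: [0.732, 0.681, 0.0, 0.001]
wrist_force: [-0.6, -0.5, -0.2]
gripper_width: 0.657
gripper_force: 0.0
time: 8.25
ee_pos: [0.5475, -0.302, 0.1319]
ee_rot: [0.732, 0.681, 0.0, -0.0]
wrist_force: [0.7, -0.7, -0.5]
gripper_width: 0.091
gripper_force: 20.0
```

```bash
python3 -m handwheel '[[0,0,-2,0,0,0],[0,0,-4,0,0,0],[0,0,-7,0,0,0],[0,0,-11,0,0,0],[0,0,-15,0,0,0],[0,0,-19,0,0,0],[0,0,-22,0,0,0],[0,0,-24,0,0,0],[0,0,-24,0,0,0],[0,0,-24,0,0,0]]'; python3 - <<'E'
from look import *
row([.44,.284,.37],-.03)
E
```

```text
time: 9.25
ee_pos: [0.5472, -0.3018, 0.371]
ee_rot: [0.732, 0.681, -0.0, -0.001]
wrist_force: [0.7, 0.5, -1.4]
gripper_width: 0.085
gripper_force: 20.0
row [ 57.65 -14.97   0.15] [-0.001 -0.001 -0.043] dist mm 595.5654135871985
```

```bash
python3 -m handwheel '[[3,-0.8,0,0,0,0],[7,-2,0,0,0,0],[11,-3,0,0,0,0],[15.5,-4,0,0,0,0],[20,-5.2,0,0,0,0],[24,-6.2,0,0,0,-0.02],[28,-7.3,0,0,0,-0.04],[32,-8.3,0,0,0,-0.043],[36,-9.4,0,0,0,-0.043],[40,-10.4,0,0,0,-0.043],[44,-11.4,0,0,0,-0.043],[48,-12.5,0,0,0,-0.043],[52,-13.5,0,0,0,-0.043],[55,-14.3,0,0,0,-0.043],[57,-14.8,0,0,0,-0.043],[57.6,-15,0,0,0,-0.043],[57.6,-15,0,0,0,-0.043],[57.6,-15,0,0,0,-0.043]]'; python3 - <<'E'
from look import *
row([.44,.284,.234],-.03)
for n in('scene','top'):
    c,p,d=grab(n,n+'2');W=cloud(c,d);h=cv2.cvtColor(p,cv2.COLOR_RGB2HSV)
    m=(cv2.inRange(h,(50,100,30),(88,255,255))>0)&(abs(W[...,0]-.44)<.06)&(abs(W[...,1]-.284)<.06)&(W[...,2]>.15)
    Q=W[m];print(len(Q),Q.min(0).round(3),Q.max(0).round(3),Q.mean(0).round(3),np.polyfit(Q[:,2],Q[:,1],1))
E
```

```text
time: 11.05
ee_pos: [0.4398, 0.2824, 0.3712]
ee_rot: [0.718, 0.696, -0.001, 0.0]
wrist_force: [0.1, -0.4, -0.2]
gripper_width: 0.09
gripper_force: 20.0
row [ 0.18  0.03 13.72] [-0.001  0.001 -0.001] dist mm 137.22298435044027
838 [0.429 0.244 0.252] [0.453 0.32  0.393] [0.442 0.277 0.314] [-0.02602863  0.2856602 ]
61 [0.433 0.243 0.282] [0.443 0.279 0.467] [0.436 0.257 0.358] [0.22921134 0.17449926]
```

```bash
python3 -m handwheel '[[0.2,0,3,0,0,0],[0.2,0,7,0,0,0],[0.2,0,10.5,0,0,0],[0.2,0,13,0,0,0],[0.2,0,13.7,0,0,0],[0.2,0,13.7,0,0,0],[0.2,0,13.7,0,0,0],[0.2,0,13.7,0,0,0]]'; python3 - <<'E'
from look import *
row([.558,.2815,.234],-.03)
c,p,d=grab('scene','scene3');W=cloud(c,d);h=cv2.cvtColor(p,cv2.COLOR_RGB2HSV)
m=(cv2.inRange(h,(50,100,30),(88,255,255))>0)&(abs(W[...,0]-.44)<.06)&(abs(W[...,1]-.284)<.06)&(W[...,2]>.08)
Q=W[m];print(Q.min(0).round(3),Q.max(0).round(3))
# eye: hole contour in green mask
mm=m.astype(np.uint8);v,u=np.nonzero(m)
print(u.min(),u.max(),v.min(),v.max())
u0,v0=int(u.mean()),int(v.mean());cv2.imwrite('pics/c3.png',cv2.resize(p[max(0,v0-80):v0+100,u0-120:u0+120,::-1],(800,600)))
E
```

```text
time: 11.95
ee_pos: [0.4409, 0.2858, 0.2367]
ee_rot: [0.718, 0.696, 0.002, 0.0]
wrist_force: [-0.9, 0.3, -0.2]
gripper_width: 0.086
gripper_force: 20.0
row [-0.08 11.72  0.31] [ 0.003 -0.002 -0.   ] dist mm 117.21053399478292
[0.431 0.248 0.118] [0.453 0.323 0.258]
350 380 89 137
```

View pics/c3.png

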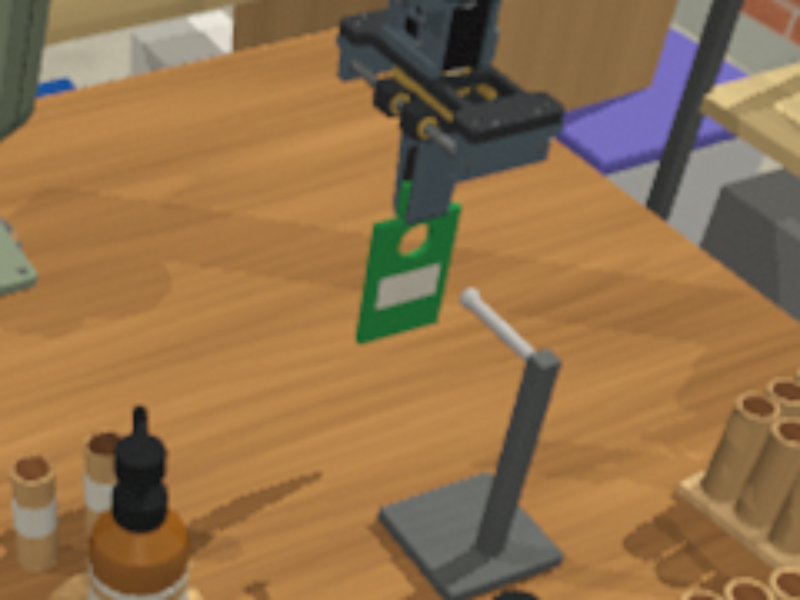

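The tag hangs upright in the gripper at (405,270) in the crop. Its eye is at (413,240), in line with the peg, whose ball is at (470,297). Next, thread it on.

```bash
python3 -m handwheel '[[0,0,0.3,0,0,0],[0,1,0.3,0,0,0],[0,2,0.3,0,0,0],[0,3,0.3,0,0,0],[0,4,0.3,0,0,0],[0,5,0.3,0,0,0],[0,6,0.3,0,0,0],[0,7,0.3,0,0,0],[0,8,0.3,0,0,0],[0,8.7,0.3,0,0,0],[0,8.7,0.3,0,0,0],[0,8.7,0.3,0,0,0],[0,8.7,0.3,0,0,0]]'; python3 - <<'E'
from look import *
row([.558,.2815,.234],-.03)
c,p,d=grab('scene','scene4')
cv2.imwrite('pics/c4.png',cv2.resize(p[50:200,300:500,::-1],(800,600),interpolation=2))
E
```

```text
time: 13.3
ee_pos: [0.5265, 0.2828, 0.232]
ee_rot: [0.718, 0.696, -0.0, -0.0]
wrist_force: [0.6, -0.3, -0.3]
gripper_width: 0.086
gripper_force: 20.0
row [-0.04  3.15 -0.2 ] [-0. -0.  0.] dist mm 31.599550487916638
```

View pics/c4.png

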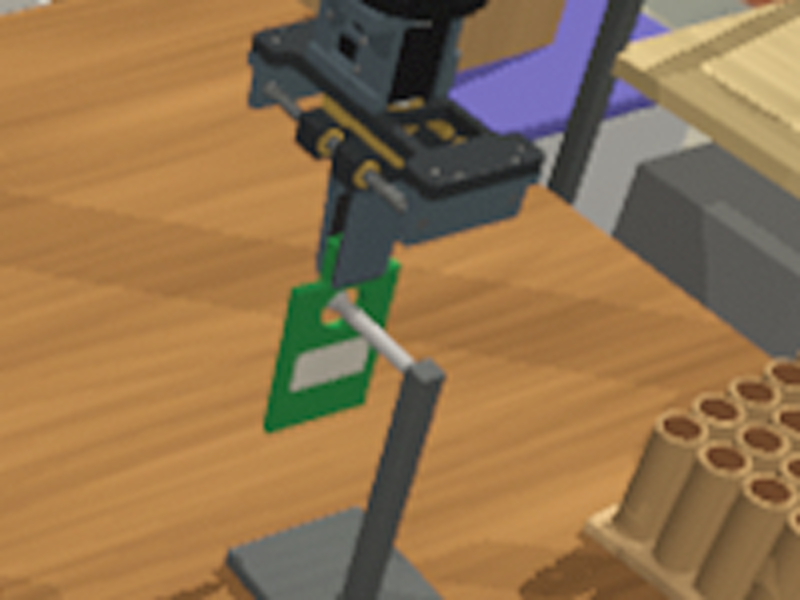

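The peg ball is in the eye at (340,305) with no contact force. Push on to mid-peg, then lower until the tag rests.

```bash
python3 -m handwheel '[[0,1,-0.1,0,0,0],[0,2,-0.1,0,0,0],[0,3,-0.1,0,0,0],[0,3,-0.1,0,0,0],[0,3,-0.1,0,0,0],[0,3,0.2,0,0,0],[0,3,0.5,0,0,0],[0,3,0.7,0,0,0],[0,3,0.7,0,0,0],[0,3,0.7,0,0,0]]'; python3 - <<'E'
from look import *
row([.556,.2815,.224],-.03)
E
```

```text
time: 14.35
ee_pos: [0.5568, 0.2819, 0.225]
ee_rot: [0.718, 0.696, 0.0, -0.0]
wrist_force: [0.6, 0.3, -0.2]
gripper_width: 0.085
gripper_force: 20.0
row [-0.05 -0.08  0.1 ] [-0. -0.  0.] dist mm 1.3179940934856726
```

```bash
python3 -m handwheel '[[0,0,0.1,0,0,0],[0,0,0.1,0,0,0],[0,0,0.1,0,0,0]]' && python3 -m handwheel '[[0,0,0.1,0,0,0],[0,0,0.1,0,0,0],[0,0,0.1,0,0,0],[0,0,0.1,0,0,0],[0,0,0.1,0,0,0],[0,0,0.1,0,0,0]]' 2.8 && python3 -m handwheel '[[0,0,0,0,0,0],[0,0,-1,0,0,0],[0,0,-2,0,0,0],[0,0,-4,0,0,0],[0,0,-7,0,0,0],[0,0,-10,0,0,0],[0,0,-12,0,0,0],[0,0,-12,0,0,0],[0,0,-12,0,0,0],[0,0,-12,0,0,0],[0,0,-12,0,0,0]]'; python3 - <<'E'
from look import *
c,p,d=grab('scene','scene5');W=cloud(c,d);h=cv2.cvtColor(p,cv2.COLOR_RGB2HSV)
m=(cv2.inRange(h,(50,100,30),(88,255,255))>0)&(abs(W[...,0]-.55)<.06)&(abs(W[...,1]-.284)<.06)&(W[...,2]>.05)
Q=W[m];print(len(Q),Q.min(0).round(3),Q.max(0).round(3),np.polyfit(Q[:,2],Q[:,0],1))
cv2.imwrite('pics/c5.png',cv2.resize(p[50:290,180:500,::-1],(800,600),interpolation=2))
E
```

```text
time: 14.65
ee_pos: [0.5569, 0.2819, 0.224]
ee_rot: [0.718, 0.696, 0.0, -0.0]
wrist_force: [0.9, 0.3, -1.0]
gripper_width: 0.092
gripper_force: 20.0
time: 15.25
ee_pos: [0.5569, 0.2819, 0.223]
ee_rot: [0.718, 0.696, 0.0, -0.0]
wrist_force: [-0.3, 0.6, -1.3]
gripper_width: 0.305
gripper_force: 0.0
time: 16.35
ee_pos: [0.5564, 0.2817, 0.3414]
ee_rot: [0.718, 0.696, -0.001, -0.0]
wrist_force: [1.5, 0.2, -0.4]
gripper_width: 0.308
gripper_force: 0.0
709 [0.55  0.244 0.105] [0.562 0.319 0.246] [-0.00228351  0.55879605]
```

View pics/c5.png

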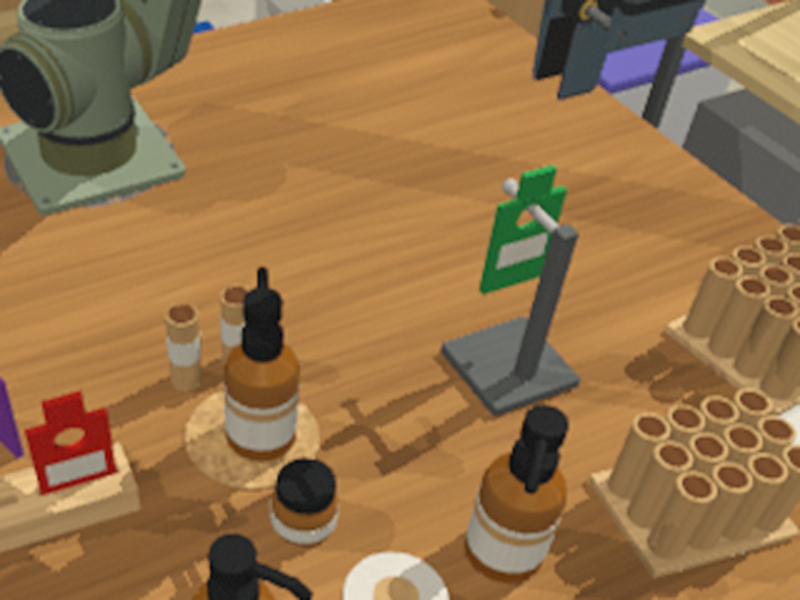

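The green tag hangs upright on the peg at (525,235) with the gripper clear above. The test bottle at (262,390) stands on its pad with its head up.

```bash
python3 -c "
from station import robot
print(robot.hand_in())"
```

```text
the job is handed in; nothing more can be done
None
```

The pump was pressed to its stop, held and let fully up, and the green tag hangs by its eye on the peg; I handed the job in at about 16 s, and no verdict came back.

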